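# Pull the drilling template from under the notepad and tin

## Robot

A 6-joint arm with a two-finger parallel gripper is mounted at the origin on the work surface. World frame = base frame: x ahead of the robot, y to its left, z up, the work surface at z = 0. Lengths are in m, angles in rad, forces in N, time in s.
With the tool pointing down it reaches from about 0.325 to 0.775 m from the base axis. Payload 9.3 kg.
Tool frame: the origin (TCP) lies at the very end of the fingers, on their centre line; the grasp point (between the pads) lies 19 mm behind it; x points along the fingers, y is the direction in which the jaws open and shut, and the axes are right-handed (so a half turn about x gives the same grasp; the last joint's range is limited). The gripper opens to 85 mm and grips with 20 to 120 N. Pads are 22 mm wide; open, the fingers measure 114 mm over their backs; the gripper's body (76 mm by 85 mm) begins 54 mm behind the grasp point. The pads swing forward as they close: fully open they stand 13 mm farther back than shut.
Start: joints at [-1.457, 0.259, 0.021, 1.334, 0, 1.418], TCP at [0.145, -0.531, 0.231] pointing down, gripper open.
Joint ranges: [-3.04, 3.04], [-0.91, 1.82], [-1.04, 1.36], [-1.92, 1.95], [-1.52, 1.45], [-3.14, 3.14]. Speed limits (rad/s): [2.22, 2.22, 2.79, 3.14, 3.14, 3.14].

## Interface

Orientations are given as [roll, pitch, yaw] about the fixed x, y, z axes, in that order (R = Rz(yaw) Ry(pitch) Rx(roll)).
In Python, from station import * gives the robot as it stands.
- The arm moves only by the shell command python3 -m creep 'ROWS' [FORCE]. ROWS is text: rows parted by semicolons, each of 7 numbers parted by spaces: the opening, from -1 (shut) to 1 (fully open), then the shift along the tool's x, y, z in m, then the turn, a rotation vector about the tool's x, y, z in degrees. In form: gripper x y z rx ry rz; .... A call has 1 to 8 rows; each row shifts and turns the commanded pose from where the row before left it, along the tool's axes as they then stand; what a row does not reach is not made up. A row lasts 1/12 s, in which the tool goes at most 41.7 mm and 7.16 degrees, less where a joint would pass 70% of its speed; a pose out of reach is approached as far as the arm can. A call with a gripper value outside its range is refused whole. The fingers move at their own pace and stop on an object; FORCE is the grip in N (left out, the last holds). Time passes only in rows, so rows that do not move let the fingers close. It gives the time, the measured TCP pose, the force and the opening at its end, in the units of the state.
- get_obs(): the state, without advancing time (a new reading comes with each control period).
- snapshot(name): name is "side" or "top" or "wrist"; returns the picture (420x560x3 uint8, red, green, blue); there is no depth.
- camera_model(name): a dict with "fx", "fy", "cx", "cy" (pixels), "dist" ([k1, k2, p1, p2, k3] as OpenCV has them; the pictures are not rectified), "R" (3x3) and "t" (3): a world point X has camera coordinates R X + t. Camera axes: x right, y down, z forward; pixel columns grow to the right and rows downward; lengths in m; the calibration is good to about 2 mm. A picture is of the moment at which its call begins: read the wrist's pose just before it. camera_model takes no time and is no camera call; for the wrist camera it gives the pose at the moment of the call.
- close_job(): hands the job in, once; it reports no verdict.
The state is a dict: "time_s": time; "joints": joint angles; "qd": joint speeds; "joint_torque": joint torques, N m; "tool_pos": TCP position; "eef_rot": TCP orientation; "force": force on the tool from outside, world axes, zero at the start; "moment": the same for the moment, N m; "grip_width": opening from 0.0 (shut) to 1.0 (fully open).
Only numpy, scipy, OpenCV 4.12 (cv2) and the standard library are available. Lean on these libraries where they do the work, as an engineer would, in place of code of your own. Each camera call takes 0.05 s, during which the arm holds its last target.

## Task

The plywood drilling template that I need is at the bottom of a little stack, under the notepad and the tin. Slide it by its upright dowel handle straight out between the two bench dogs, until its far end is past the dogs, and leave it lying flat on the desk. The notepad must stay behind the dogs with the tin standing on it: do not lift either of them off or tip them over.

Things in the scene. Friction and masses are not known exactly. Their poses are not given: they have to be found in the camera images.
- template_handle (a point): Wanted template's upright dowel handle, 24 mm thick, 52 mm tall: its centre, 34 mm above the desk. It stands on the centre line of a plywood strip 200 (x) by 60 by 8 mm, 85 g, flat on the desk, 160 mm from the strip's far end and 40 mm from the near one. x runs from handle to far end, under the notepad; pull along -x. An identical spare with nothing on it lies elsewhere: not wanted.
- notepad: Closed notepad, stiff, 105 (x) by 148 (y) by 14 mm, plain off-white paper with a grey bound edge, about 130 g, loose on the template's far half, 1 to 7 mm behind the dogs. Origin: centre of its underside, 8 mm above the desk at the start; x points away from the dogs. Friction drags it until the dogs hold it back; it settles 8 mm on to the desk as the template leaves.
- tin: Low round closed metal tin, 63 mm in diameter, 38 mm tall, about 90 g, standing near the middle of the notepad; its top is 60 mm above the desk at the start. Origin: centre of its underside, z up.
- dogs: Two fixed round hardwood pegs (bench dogs), 20 mm in diameter, 36 mm tall, 104 mm apart between centres. Origin: on the desk midway between them; y runs from one to the other, x to the notepad's side. The template lies through the gap (84 mm clear), its handle about 58 mm in front (-x), its far end about 102 mm behind at the start.

How it is judged:
At the end, for the whole second after the job is handed in: The template's far end is past the dogs (handle at least 160 mm in front of their line) and it lies flat on the desk; the notepad lies flat on the desk behind the dogs, within 30 mm of where it was; the tin stands upright on it, within 50 mm of its middle; all at rest (x of template_handle in the frame of dogs below -0.16 m and angle between each of template_handle, tin's own z axis and vertical below 0.08 rad and height (world z) of template_handle below 0.042 m and x of notepad in the frame of dogs above 0.05 m and distance of notepad from where it was at the start of the episode below 0.03 m and height (world z) of notepad below 0.005 m and angle between notepad's own z axis and vertical below 0.06 rad and linear speed of each of notepad, tin below 0.02 m/s and z of tin in the frame of notepad between 0.011 and 0.018 m and horizontal distance between tin and notepad below 0.05 m); the robot touches nothing.
It fails at once if the notepad is lifted off or tipped up (height (world z) of notepad above 0.03 m or angle between notepad's own z axis and vertical above 0.3 rad).
It fails at once if the tin is lifted off or topples (z of tin in the frame of notepad above 0.034 m or angle between tin's own z axis and vertical above 0.45 rad).
It also fails if it takes over 32 s, if anything falls off the work surface, if the arm or the gripper's body presses on something with over 40 N, if the wrist force passes 120 N, or if a joint passes its speed limit or range.

## Working session

There is one attempt and no reset: what is moved stays moved. The work goes in short steps, Python scripts to look and compute and a shell command to move; the robot and the scene stay as the last step left them, time stands still between calls to the robot, and variables do not carry over. Pictures are saved under pics/ and viewed, and the job is handed in when it is done.

```bash
mkdir -p pics; ls
python3 - <<'E'
from station import *
import cv2
o=get_obs();print(o)
for n in("top","side"):
    cv2.imwrite(f"pics/{n}0.png",snapshot(n)[:,:,::-1])
    m=camera_model(n);print(n,m)
E
```

```text
pics
{'time_s': 0.0, 'joints': array([-1.45660064e+00,  2.59183833e-01,  2.07729665e-02,  1.33372587e+00,
       -4.48608313e-06,  1.41822679e+00]), 'qd': array([ 8.09712580e-04,  1.39101945e-04, -9.61887530e-05,  1.14091930e-03,
        6.07458405e-04,  9.54096262e-04]), 'joint_torque': array([-6.33875916e-04, -5.55645919e+01,  3.44524384e+01,  1.38646108e-02,
       -2.22091894e-04,  1.66093997e-05]), 'tool_pos': array([ 0.14496418, -0.530255  ,  0.23067513]), 'eef_rot': array([-1.72001908,  1.56945591,  1.6883388 ]), 'force': array([-0.1963248 , -0.24940587,  0.75850429]), 'moment': array([-0.01891206, -0.00672805,  0.02100953]), 'grip_width': 0.9993892796796092}
top {'fx': 401.1824304499641, 'fy': 401.1824304499641, 'cx': 277.98145048977324, 'cy': 203.46106725829767, 'dist': array([0.0346453, 0.       , 0.       , 0.       , 0.       ]), 'R': array([[-8.11573683e-03, -9.99967048e-01, -1.93581678e-04],
       [-9.91316953e-01,  8.07094031e-03, -1.31246175e-01],
       [ 1.31243413e-01, -8.73258620e-04, -9.91349789e-01]]), 't': array([-0.0019172 ,  0.65292916,  0.65871591])}
side {'fx': 499.0199083474161, 'fy': 499.0199083474161, 'cx': 272.4579515232499, 'cy': 214.6981276465621, 'dist': array([-0.01370913,  0.        ,  0.        ,  0.        ,  0.        ]), 'R': array([[-0.99737156, -0.07018899, -0.0179855 ],
       [-0.0343821 ,  0.67695797, -0.73521818],
       [ 0.06377965, -0.73266732, -0.67759188]]), 't': array([0.66903354, 0.07063855, 0.8820802 ])}
```

View pics/top0.png

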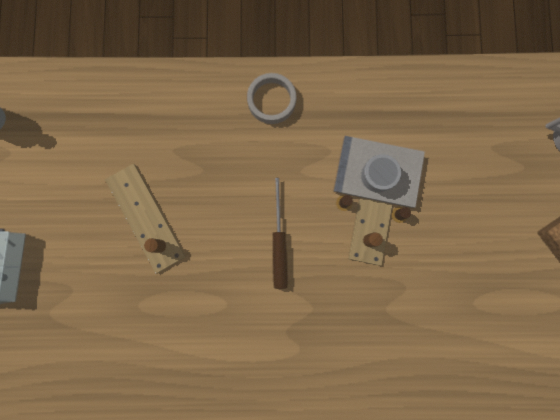

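View pics/side0.png

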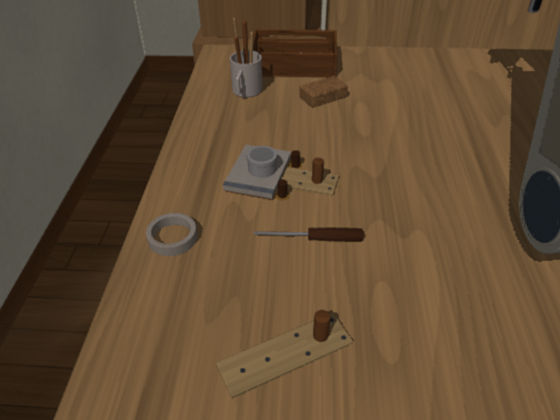

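The top view shows the stack with its handle near (373,240) and dogs near (346,202) and (403,214). The spare is on the left at (154,245). I'll enlarge the stack.

Run:
```python
import cv2
a=cv2.imread("pics/top0.png")[130:275,320:440];cv2.imwrite("pics/top0c.png",cv2.resize(a,None,fx=4.1,fy=4.1,interpolation=cv2.INTER_CUBIC))
a=cv2.imread("pics/side0.png")[135:210,215:350];cv2.imwrite("pics/side0c.png",cv2.resize(a,None,fx=5,fy=5,interpolation=cv2.INTER_CUBIC))
```

```text
(no output)
```

View pics/top0c.png

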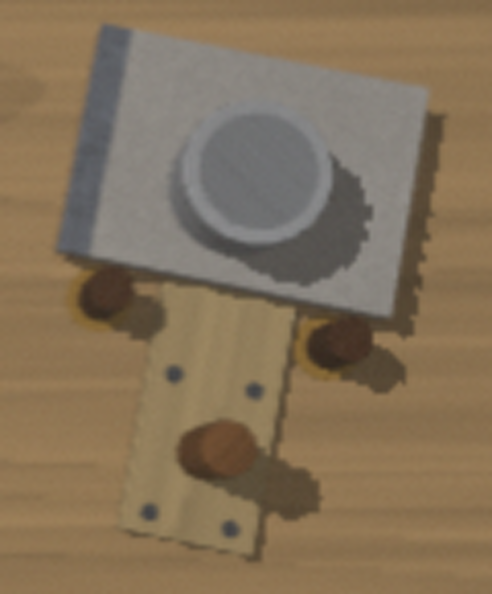

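View pics/side0c.png

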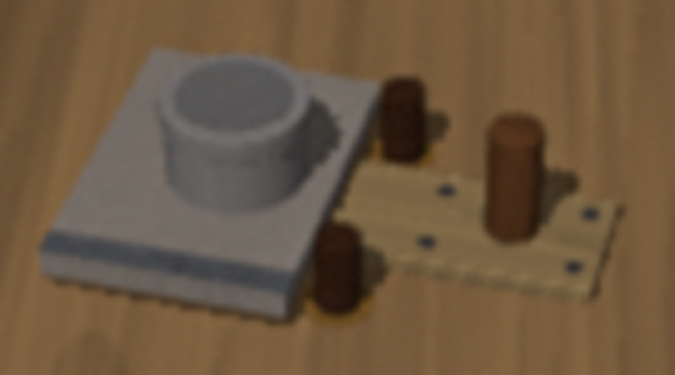

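```bash
cat > h.py <<'E'
import numpy as np,cv2
from station import *
def px2w(n,uv,z,m=None):
    m=m or camera_model(n)
    K=np.array([[m['fx'],0,m['cx']],[0,m['fy'],m['cy']],[0,0,1]])
    p=cv2.undistortPoints(np.array([[uv]],float),K,np.array(m['dist']))[0,0]
    R=np.array(m['R']);c=-R.T@m['t'];d=R.T@np.array([*p,1]);return c+d*(z-c[2])/d[2]
E
python3 - <<'E'
from h import *
T=lambda u,v,z:px2w("top",(320+(u+.5)/4.1-.5,130+(v+.5)/4.1-.5),z)
S=lambda u,v,z:px2w("side",(215+(u+.5)/5-.5,135+(v+.5)/5-.5),z)
P={}
for k,a in dict(dL=(112,290,.036),dR=(348,340,.036),hTop=(228,448,.06),n1=(121,530,.008),n2=(258,558,.008),f1=(165,287,.008),f2=(297,310,.008),pad1=(102,25,.022),pad2=(428,90,.022),pad3=(392,318,.022),pad4=(58,250,.022),tin=(258,172,.06)).items():
    P[k]=T(*a);print(k,P[k].round(4))
Q={}
for k,a in dict(dL=(338,235,.036),dR=(404,88,.036),hTop=(517,128,.06),tin=(236,98,.06),n1=(591,297,.008),n2=(620,205,.008),pad4=(290,303,.022)).items():
    Q[k]=S(*a);print('side',k,Q[k].round(4))
d=P['dL']-P['dR'];print(np.linalg.norm(d),'dogline normal yaw',np.degrees(np.arctan2(-d[0],d[1])))
d=Q['dL']-Q['dR'];print(np.linalg.norm(d),'side yaw',np.degrees(np.arctan2(-d[0],d[1])))
d=P['n1']-P['n2'];print(np.linalg.norm(d),np.degrees(np.arctan2(-d[0],d[1])))
d=P['pad1']-P['pad2'];print(np.linalg.norm(d),np.degrees(np.arctan2(-d[0],d[1])))
mid=(P['n1']+P['n2'])/2; d=P['hTop']-mid;print('strip',np.linalg.norm(d[:2]),np.degrees(np.arctan2(d[1],d[0])))
d=P['f1']-P['n1'];print(np.degrees(np.arctan2(d[1],d[0])));d=P['f2']-P['n2'];print(np.degrees(np.arctan2(d[1],d[0])))
o=get_obs()
from scipy.spatial.transform import Rotation as R
print(R.from_euler('xyz',o['eef_rot']).as_matrix().round(3),o['tool_pos'],o['time_s'])
m=(P['dL']+P['dR'])/2;print('mid',m)
E
```

```text
dL [ 0.6584 -0.1291  0.036 ]
dR [ 0.6359 -0.2292  0.036 ]
hTop [ 0.5892 -0.1704  0.06  ]
n1 [ 0.5558 -0.1346  0.008 ]
n2 [ 0.5433 -0.194   0.008 ]
f1 [ 0.6634 -0.1577  0.008 ]
f2 [ 0.6526 -0.2161  0.008 ]
pad1 [ 0.7804 -0.1306  0.022 ]
pad2 [ 0.749  -0.2743  0.022 ]
pad3 [ 0.6469 -0.2532  0.022 ]
pad4 [ 0.6783 -0.1083  0.022 ]
tin [ 0.7045 -0.1875  0.06  ]
side dL [ 0.6598 -0.1292  0.036 ]
side dR [ 0.6372 -0.2304  0.036 ]
side hTop [ 0.5898 -0.1713  0.06  ]
side tin [ 0.7048 -0.1867  0.06  ]
side n1 [ 0.5576 -0.129   0.008 ]
side n2 [ 0.5444 -0.1896  0.008 ]
side pad4 [ 0.6774 -0.103   0.022 ]
0.10257110396880359 dogline normal yaw -12.640644386741483
0.10367809257073582 side yaw -12.598568013827709
0.060703150650561234 -11.867757218989397
0.14711441938573722 -12.329512769922317
strip 0.040094097413037544 -8.734038918734957
-12.128695701402895
-11.43899991218001
[[-0.     0.264 -0.965]
 [ 0.001 -0.965 -0.264]
 [-1.    -0.001 -0.   ]] [ 0.14496781 -0.53031059  0.23074648] 0.1
mid [ 0.64714609 -0.17915036  0.036     ]
```

```bash
python3 -m creep '1 0 0 0 -7 0 0;1 0 0 0 -7 0 0;1 0 0 0 -7 0 0;1 0 0 0 -7 0 0;1 0 0 0 -7 0 0;1 0 0 0 -7 0 0;1 0 0 0 -7 0 0;1 0 0 0 -7 0 0' 40
python3 -m creep '1 0 0 0 -7 0 0;1 0 0 0 -7 0 0;1 0 0 0 -7 0 0;1 0 0 0 -7 0 0;1 0 0 0 -7 0 0;1 0 0 0 -7 0 0;1 0 0 0 -7 0 0;1 0 0 0 -7 0 0'
python3 -m creep '1 0 0 0 -7 0 0;1 0 0 0 -7 0 0;1 0 0 0 -7 0 0;1 0 0 0 -7 0 0;1 0 0 0 -7 0 0;1 0 0 0 -5.2 0 0;1 0 0 0 0 0 0'
python3 -m creep '1 0 0.01875 0.025 0 0 0;1 0 0.01875 0.025 0 0 0;1 0 0.01875 0.025 0 0 0;1 0 0.01875 0.025 0 0 0;1 0 0.01875 0.025 0 0 0;1 0 0.01875 0.025 0 0 0;1 0 0.01875 0.025 0 0 0;1 0 0.01875 0.025 0 0 0'
python3 - <<'E'
from h import *
from scipy.spatial.transform import Rotation as R
o=get_obs();M=R.from_euler('xyz',o['eef_rot']).as_matrix();print(M.round(3),o['tool_pos'],o['joints'],o['time_s'])
print(M.T@(np.array([.5895,-.1708,.1])-o['tool_pos']), np.degrees(np.arctan2(M[1,1],M[0,1])))
E
```

```text
time_s: 0.77
tool_pos: [0.145, -0.5304, 0.2309]
eef_rot: [-2.658, 1.57, 1.734]
force: [-0.2, 1.3, 0.2]
grip_width: 0.997
time_s: 1.43
tool_pos: [0.145, -0.5304, 0.2309]
eef_rot: [2.648, 1.57, 1.734]
force: [0.8, 1.0, 0.5]
grip_width: 1.0
time_s: 2.02
tool_pos: [0.145, -0.5304, 0.2309]
eef_rot: [1.936, 1.57, 1.722]
force: [0.1, 0.5, 0.5]
grip_width: 1.0
time_s: 2.68
tool_pos: [0.374, -0.4265, 0.2312]
eef_rot: [2.408, 1.571, 2.186]
force: [-0.1, -0.0, -0.2]
grip_width: 1.002
[[-0.     0.22   0.975]
 [ 0.     0.975 -0.22 ]
 [-1.     0.    -0.   ]] [ 0.37400381 -0.42648664  0.23115254] [-9.98778736e-01  2.88495861e-01  6.30442988e-02  1.34561757e+00
 -1.18610261e-05 -7.76618363e-01] 2.6833
[0.13117556 0.29686072 0.15388937] 77.27114729782129
```

```bash
python3 -m creep '1 0.01 0.037 0.01925 0 0 0;1 0.01 0.037 0.01925 0 0 0;1 0.01 0.037 0.01925 0 0 0;1 0.01 0.037 0.01925 0 0 0;1 0.01 0.037 0.01925 0 0 0;1 0.01 0.037 0.01925 0 0 0;1 0.01 0.037 0.01925 0 0 0;1 0.01 0.037 0.01925 0 0 0'
python3 -m creep '1 0.025 0 0 0 0 0;1 0.025 0 0 0 0 0;1 0 0 0 0 0 0'
python3 - <<'E'
from h import *
o=get_obs();print(o['tool_pos'],o['joints'])
for n in("wrist","top"):
    m=camera_model(n); a=snapshot(n)[:,:,::-1]
    if n=="wrist":
        K=np.array([[m['fx'],0,m['cx']],[0,m['fy'],m['cy']],[0,0,1]])
        for p in [(.5895,-.1708,.06),(.6584,-.1291,.036),(.6359,-.2292,.036)]:
            print(cv2.projectPoints(np.array([p]),cv2.Rodrigues(m['R'])[0],m['t'],K,m['dist'])[0].ravel())
        np.save('wm.npy',m,allow_pickle=True)
    cv2.imwrite(f"pics/{n}1.png",a)
E
```

```text
time_s: 3.35
tool_pos: [0.582, -0.1773, 0.153]
eef_rot: [-3.081, 1.571, 2.98]
force: [1.2, -1.7, -0.5]
grip_width: 0.998
time_s: 3.6
tool_pos: [0.5793, -0.1771, 0.0987]
eef_rot: [2.933, 1.563, 2.714]
force: [0.5, -0.2, -0.1]
grip_width: 0.999
[ 0.57928535 -0.17711643  0.09872854] [-4.35147791e-01  4.22053425e-01 -7.93362437e-02  1.07698596e+00
 -5.44293265e-05 -2.15349440e-01]
[285.64614898 249.62045231]
[351.22928134 299.80330782]
[227.0220803  299.76297497]
```

View pics/wrist1.png

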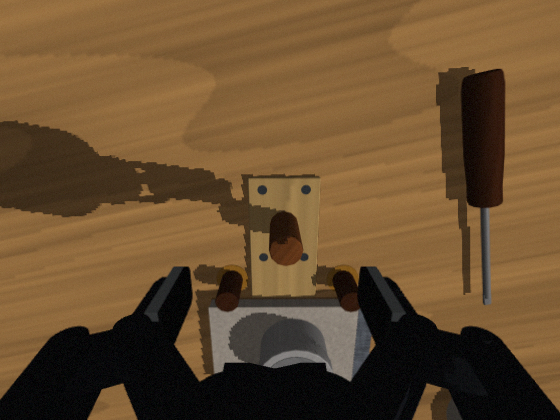

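The wrist view agrees: handle top at about (286,250) against a predicted (286,250), and both dogs match within 2 px. Next I work out the remaining offset.

```bash
cat > rel.py <<'E'
from h import *
from scipy.spatial.transform import Rotation as R
import sys
o=get_obs();M=R.from_euler('xyz',o['eef_rot']).as_matrix();t=np.array([float(v) for v in sys.argv[1:4]])
print('rel tool',(M.T@(t-o['tool_pos'])).round(4),'toolx',M[:,0].round(4),'yaw y',np.degrees(np.arctan2(M[1,1],M[0,1])),'force',o['force'].round(1),o['time_s'],o['grip_width'],o['tool_pos'])
E
python3 rel.py .5897 -.171 .022
```

```text
rel tool [0.0812 0.0097 0.0073] toolx [-1.9e-03  9.0e-04 -1.0e+00] yaw y 77.37216890364135 force [ 1.1 -0.4  0.4] 3.7 0.9990514762246525 [ 0.58066094 -0.17894008  0.10324675]
```

```bash
python3 -m creep '1 0 0.005 0.0035 0 0 0;1 0 0.0047 0.0035 0 0 0;1 0 0 0 0 0 0;1 0 0 0 0 0 0'; python3 rel.py .5897 -.171 .022
```

```text
time_s: 4.03
tool_pos: [0.5907, -0.1713, 0.1046]
eef_rot: [-0.201, 1.569, -0.42]
force: [-0.6, -0.6, -0.2]
grip_width: 0.999
rel tool [ 0.0826  0.0001 -0.0011] toolx [ 1.5e-03 -7.0e-04 -1.0e+00] yaw y 77.47008565380949 force [-0.6 -0.6 -0.2] 4.0333 0.9987480174554382 [ 0.5906609  -0.17133508  0.10459922]
```

```bash
python3 -m creep '1 0.017 0 0 0 0 0;1 0.02 0 -0.001 0 0 0;1 0.02 0 0 0 0 0;1 0.016 0 0 0 0 0;1 0.009 0 0 0 0 0;1 0.004 0 0 0 0 0;1 0 0 0 0 0 0;1 0 0 0 0 0 0'; python3 rel.py .5897 -.171 .018
python3 -m creep '-1 0 0 0 0 0 0;-1 0 0 0 0 0 0;-1 0 0 0 0 0 0;-1 0 0 0 0 0 0;-1 0 0 0 0 0 0;-1 0 0 0 0 0 0;-1 0 0 0 0 0 0;-1 0 0 0 0 0 0' 40;python3 rel.py .5897 -.171 .018
python3 - <<'E'
from h import *
for n in("wrist","side"):
    cv2.imwrite(f"pics/{n}2.png",snapshot(n)[:,:,::-1])
E
```

```text
time_s: 4.7
tool_pos: [0.5895, -0.1712, 0.0183]
eef_rot: [-0.205, 1.57, -0.424]
force: [-0.8, 0.1, -0.2]
grip_width: 1.0
rel tool [0.0003 0.0003 0.0002] toolx [ 8.e-04 -4.e-04 -1.e+00] yaw y 77.4776258726027 force [-0.8  0.1 -0.2] 4.7 1.0000571387350643 [ 0.58946585 -0.17122232  0.01834851]
time_s: 5.37
tool_pos: [0.5892, -0.171, 0.018]
eef_rot: [-0.244, 1.57, -0.462]
force: [-1.8, 0.4, 6.0]
grip_width: 0.272
rel tool [-0.      0.0001  0.0005] toolx [ 5.e-04 -2.e-04 -1.e+00] yaw y 77.48972173398296 force [-1.8  0.4  6. ] 5.3667 0.27240030330232035 [ 0.58918259 -0.17098716  0.01796446]
```

View pics/side2.png

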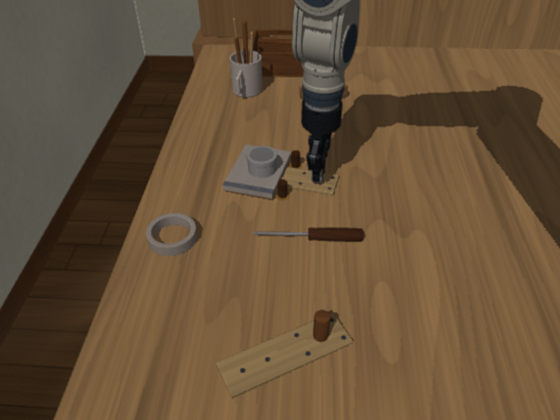

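View pics/wrist2.png

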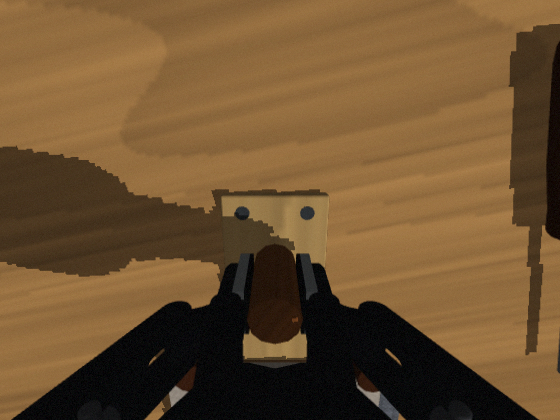

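The handle is held (0.272 × 85 ≈ 23 mm). The side view shows the notepad and tin undisturbed. Starting a slow pull.

```bash
python3 -m creep '-1 0 0 -0.001 0 0 0;-1 0 0 -0.002 0 0 0;-1 0 0 -0.003 0 0 0;-1 0 0 -0.004 0 0 0;-1 0 0 -0.004 0 0 0;-1 0 0 -0.004 0 0 0;-1 0 0 -0.004 0 0 0;-1 0 0 -0.004 0 0 0'
python3 rel.py .5897 -.171 .018
python3 -m creep '-1 0 0 -0.004 0 0 0;-1 0 0 -0.004 0 0 0;-1 0 0 -0.004 0 0 0;-1 0 0 -0.004 0 0 0;-1 0 0 -0.004 0 0 0;-1 0 0 -0.004 0 0 0;-1 0 0 -0.002 0 0 0;-1 0 0 0 0 0 0'
python3 rel.py .5897 -.171 .018
python3 - <<'E'
from h import *
for n in("top","side"):
    a=snapshot(n)[:,:,::-1]
    a=a[130:310,300:440] if n=="top" else a[130:220,200:370]
    cv2.imwrite(f"pics/{n}3.png",cv2.resize(a,None,fx=3.3 if n=="top" else 4,fy=3.3 if n=="top" else 4,interpolation=cv2.INTER_CUBIC))
E
```

```text
time_s: 6.13
tool_pos: [0.5639, -0.1655, 0.0179]
eef_rot: [-0.134, 1.569, -0.352]
force: [4.9, -1.9, 3.6]
grip_width: 0.275
rel tool [-0.      0.0002  0.0264] toolx [ 1.4e-03 -5.0e-04 -1.0e+00] yaw y 77.48602326244496 force [ 4.9 -1.9  3.6] 6.1333 0.2746070623346387 [ 0.56385788 -0.16547223  0.01794418]
time_s: 6.8
tool_pos: [0.5381, -0.1597, 0.0179]
eef_rot: [-0.235, 1.57, -0.453]
force: [2.8, -0.6, 7.2]
grip_width: 0.269
rel tool [-0.      0.0002  0.0528] toolx [ 7.e-04 -3.e-04 -1.e+00] yaw y 77.48117964006784 force [ 2.8 -0.6  7.2] 6.8 0.2690206398221782 [ 0.53808252 -0.159704    0.01792287]
```

View pics/side3.png

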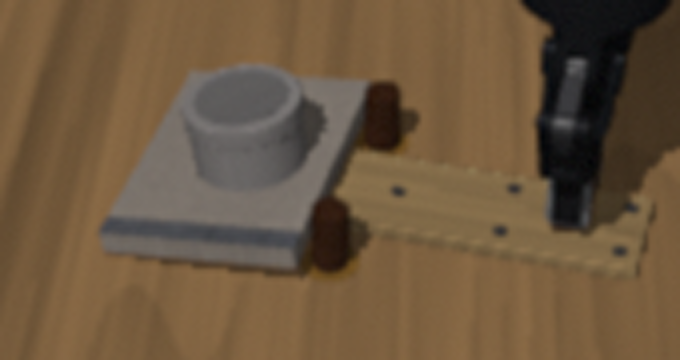

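View pics/top3.png

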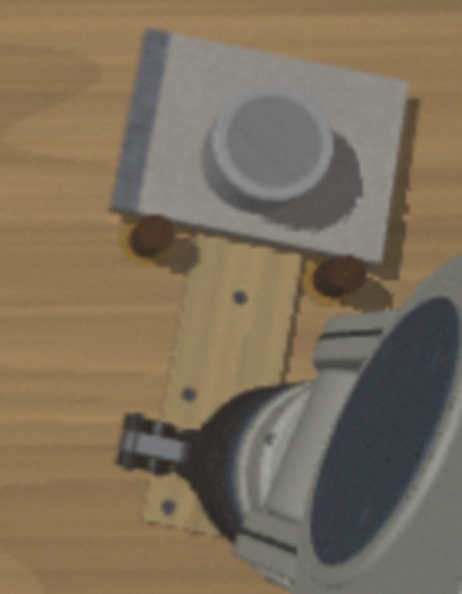

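Pad held squarely by the dogs, tin still centred, strip sliding straight. I've pulled 52 mm and will pull about 65 mm more.

```bash
python3 -m creep '-1 0 0 -0.002 0 0 0;-1 0 0 -0.004 0 0 0;-1 0 0 -0.004 0 0 0;-1 0 0 -0.004 0 0 0;-1 0 0 -0.004 0 0 0;-1 0 0 -0.004 0 0 0;-1 0 0 -0.004 0 0 0;-1 0 0 -0.004 0 0 0'
python3 -m creep '-1 0 0 -0.004 0 0 0;-1 0 0 -0.004 0 0 0;-1 0 0 -0.004 0 0 0;-1 0 0 -0.004 0 0 0;-1 0 0 -0.004 0 0 0;-1 0 0 -0.005 0 0 0;-1 0 0 -0.005 0 0 0;-1 0 0 -0.004 0 0 0'
python3 -m creep '-1 0 0 -0.003 0 0 0;-1 0 0 0 0 0 0;-1 0 0 0 0 0 0'
python3 rel.py .5897 -.171 .018
python3 - <<'E'
from h import *
for n in("top","side"):
    a=snapshot(n)[:,:,::-1]
    a=a[130:310,300:440] if n=="top" else a[130:220,200:370]
    cv2.imwrite(f"pics/{n}4.png",cv2.resize(a,None,fx=3.3 if n=="top" else 4,fy=3.3 if n=="top" else 4,interpolation=cv2.INTER_CUBIC))
E
```

```text
time_s: 7.57
tool_pos: [0.5091, -0.1533, 0.0179]
eef_rot: [-0.156, 1.57, -0.375]
force: [2.9, -0.7, 6.5]
grip_width: 0.275
time_s: 8.23
tool_pos: [0.4757, -0.1458, 0.0179]
eef_rot: [-0.196, 1.57, -0.414]
force: [3.5, -1.0, 6.9]
grip_width: 0.274
time_s: 8.48
tool_pos: [0.4723, -0.1451, 0.0179]
eef_rot: [-2.704, 1.57, -2.922]
force: [0.1, -0.4, 9.8]
grip_width: 0.268
rel tool [-2.000e-04  1.000e-04  1.202e-01] toolx [-4.e-04 -1.e-04 -1.e+00] yaw y 77.47912550349653 force [ 0.1 -0.4  9.8] 8.4833 0.26813346574943986 [ 0.47229947 -0.1450541   0.01788863]
```

View pics/side4.png

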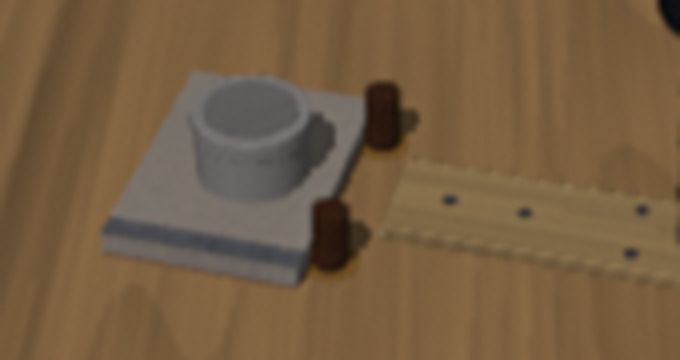

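View pics/top4.png

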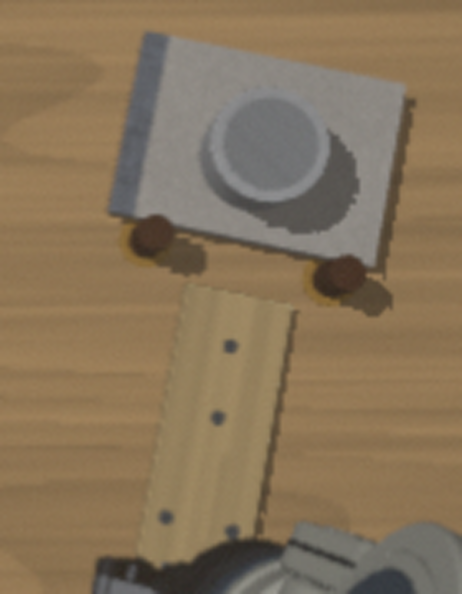

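The strip's far end is clear of the dogs and the pad is flat on the desk, with the tin upright on it. Now I release and rise.

```bash
python3 -m creep '0 0 0 0 0 0 0;0 0 0 0 0 0 0;1 0 0 0 0 0 0;1 0 0 0 0 0 0;1 0 0 0 0 0 0;1 0 0 0 0 0 0;1 0 0 0 0 0 0;1 0 0 0 0 0 0'
python3 -m creep '1 -0.005 0 0 0 0 0;1 -0.01 0 0 0 0 0;1 -0.02 0 0 0 0 0;1 -0.025 0 0 0 0 0;1 -0.025 0 0 0 0 0;1 -0.025 0 0 0 0 0;1 -0.015 0 0 0 0 0;1 -0.005 0 0 0 0 0'
python3 -m creep '1 0 0 -0.02 0 0 0;1 0 0 -0.03 0 0 0;1 0 0 -0.02 0 0 0;1 0 0 0 0 0 0;1 0 0 0 0 0 0'
python3 - <<'E'
from h import *
o=get_obs();print(o['force'],o['grip_width'],o['time_s'])
for n in("top","side","wrist"):
    cv2.imwrite(f"pics/{n}5.png",snapshot(n)[:,:,::-1])
E
```

```text
time_s: 9.25
tool_pos: [0.4728, -0.1452, 0.0175]
eef_rot: [2.917, 1.571, 2.699]
force: [0.7, -0.1, 0.5]
grip_width: 1.004
time_s: 9.92
tool_pos: [0.4738, -0.1456, 0.1505]
eef_rot: [-0.245, 1.567, -0.463]
force: [0.7, 0.5, -0.3]
grip_width: 0.999
time_s: 10.33
tool_pos: [0.404, -0.1298, 0.1475]
eef_rot: [0.194, 1.571, -0.025]
force: [0.6, 0.3, -0.1]
grip_width: 1.0
[ 0.59615034  0.25171667 -0.11924076] 0.9999893312726302 10.3333
```

View pics/side5.png

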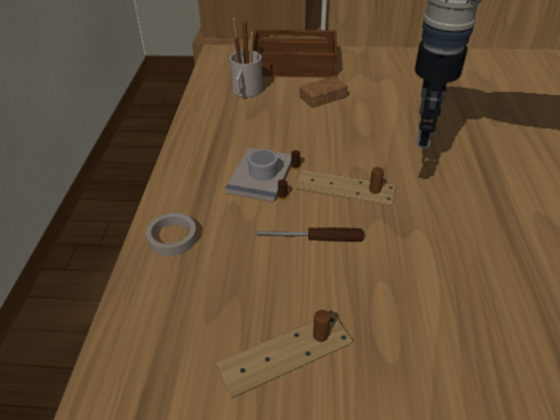

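View pics/wrist5.png

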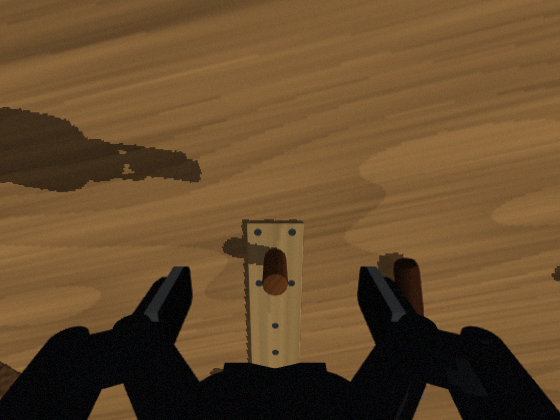

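Run:
```python
import cv2
for n,s in (("side",(slice(130,220),slice(200,370))),("top",(slice(130,310),slice(300,440)))):
    a=cv2.imread(f"pics/{n}5.png")[s];f=4 if n=="side" else 3.3
    cv2.imwrite(f"pics/{n}5c.png",cv2.resize(a,None,fx=f,fy=f,interpolation=cv2.INTER_CUBIC))
```

```text
(no output)
```

View pics/side5c.png

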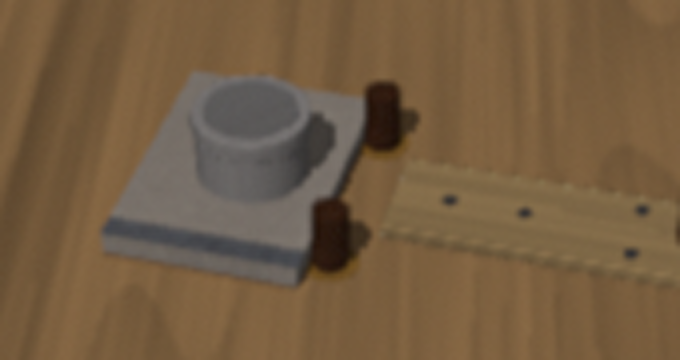

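View pics/top5c.png

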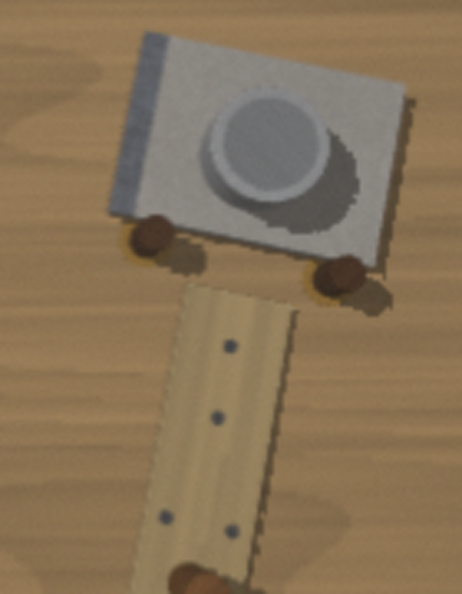

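Run:
```python
from h import *
T=lambda u,v,z:px2w("top",(300+(u+.5)/3.3-.5,130+(v+.5)/3.3-.5),z)
m=np.array([.6478,-.1795]);ex=np.array([.976,-.2185])
for k,a in dict(f1=(188,285,.008),f2=(296,308,.008),pad4=(108,213,.014),pad3=(377,268,.014),pad1=(145,32,.014),pad2=(407,83,.014),tin=(268,147,.052)).items():
    p=T(*a)[:2];print(k,p.round(4),'x in dogs',((p-m)@ex).round(4))
close_job()
```

```text
f1 [ 0.6332 -0.1508] x in dogs -0.0205
f2 [ 0.62   -0.2097] x in dogs -0.0205
pad4 [ 0.673  -0.1067] x in dogs 0.0087
pad3 [ 0.6412 -0.2532] x in dogs 0.0097
pad1 [ 0.7759 -0.1301] x in dogs 0.1142
pad2 [ 0.745  -0.2751] x in dogs 0.1158
tin [ 0.7016 -0.1865] x in dogs 0.054
the job is handed in; nothing more can be done
```

I slid the template straight out between the dogs by its handle, about 117 mm, then let go, backed the arm off and handed the job in at about 10.5 s.

These are my last checks, all taken from the images and the robot state, since no verdict is reported:

- **Template:** it looks flat on the desk. Its far end measures about 20 mm past the line of the dogs, which puts the handle near -0.178 to -0.18 m against the -0.16 m needed.
- **Notepad:** it looks flat on the desk and square against the dogs, with its centre about 62 mm behind their line. It moved about 5 mm from where it started.
- **Tin:** it stands upright, about 8 mm from the notepad's middle.
- **Gripper:** it is open and clear of everything, with the force reading near zero.

No check failed. The two estimates of the template's position, from the arm and from the image, differ by about 3 mm. Both leave at least 17 mm to spare.

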